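Roll a gas sample cylinder valve-up and refit its wing handle

ROBOT

A 6-joint arm with a two-finger parallel gripper is mounted at the origin on a cart in front of the work surface, level with it; the furniture and walls round the work are solid. World frame = base frame: x ahead of the robot, y to its left, z up, the work surface at z = 0. Lengths are in m, angles in degrees, forces in N, time in s.
With the tool pointing down it reaches from about 0.325 to 0.925 m from the base axis. Payload 3.1 kg.
Tool frame: the origin (TCP) lies at the centre of the arm's flange, where the gripper is bolted on; the fingertips stand 173 mm ahead of it and the grasp point (between the pads) lies 155 mm ahead of it; z points along the fingers, y is the line along which they close (so a half turn about z gives the same grasp; the last joint's range is limited). The gripper opens to 85 mm and grips with 20 to 120 N. Pads are 22 mm wide; open, the fingers measure 114 mm over their backs; the gripper's body (76 mm by 85 mm) begins 54 mm behind the grasp point. The pads swing forward as they close: fully open they stand 13 mm farther back than shut.
Start: joints at [-76.559, 12.427, 92.441, -0, 75.132, -6.429], TCP at [0.212, -0.588, 0.405] pointing down, gripper open.
Joint ranges: [-157.48, 157.48], [-44.54, 120.13], [17.64, 146.25], [-64.5, 244.5], [7.68, 150.69], [-147.95, 147.95]. Speed limits (degrees/s): [159.86, 159.86, 180, 180, 180, 180].

INTERFACE

Orientations are given as [roll, pitch, yaw] about the fixed x, y, z axes, in that order (R = Rz(yaw) Ry(pitch) Rx(roll)).
In Python, from bench import * gives the robot as it stands. The module is installed in compiled form; this text tells all that it offers.
- The arm moves only by the shell command python3 -m creep 'ROWS' [OPENING] [FORCE]. ROWS is JSON, a list of rows, each a list of 2 entries, a list of its own where there are three numbers: the shift along the tool's x, y, z in cm, then the turn, a rotation vector about the tool's x, y, z in rad. A call has 1 to 12 rows; each row shifts and turns the commanded pose from where the row before left it, along the tool's axes as they then stand; what a row does not reach is not made up. A row lasts 1/10 s, in which the tool goes at most 50 mm and 8.59 degrees, less where a joint would pass 70% of its speed; a pose out of reach is approached as far as the arm can. A call with a gripper value outside its range is refused whole. OPENING is the finger opening in cm, from 0 to 8.54, set as the call begins (- or left out, the last holds). The fingers move at their own pace and stop on an object; FORCE is the grip in N (left out, the last holds). Time passes only in rows, so rows that do not move let the fingers close. It gives the time, the measured TCP pose, the force, the opening and the grip force at its end, in the units of the state.
- read_state(): the state, without advancing time (a new reading comes with each control period).
- camera(name): name is "side" or "top"; returns a dict with "image" (480x640x3 uint8, blue, green, red), "z_map" (480x640 float32, m along the optical axis (not along the pixel's ray), 0 where there is no reading), "fx", "fy", "cx", "cy" (pixels), "k1" (the pictures are not rectified: a ray, as slopes to the right and down, at radius r is drawn at 1 + k1 r^2 times it, then the intrinsics apply), "rvec" (rotation vector, rad) and "tvec" (3), from world to camera coordinates, as OpenCV has them. Camera axes: x right, y down, z forward; pixel columns grow to the right and rows downward; lengths in m; the calibration is good to about 2 mm. A picture is of the moment at which its call begins.
- close_job(): hands the job in; it is judged then, once.
The state is a dict: "time": time; "qpos": joint angles; "qvel": joint speeds; "joint_efforts": joint torques, N m; "tool_pos": TCP position; "orientation": TCP orientation; "force": force on the tool from outside, world axes, zero at the start; "torque": the same for the moment, N m; "width": finger opening in m; "gripper_force": force on a finger pad.
Only numpy, scipy, OpenCV 4.12 (cv2) and the standard library are available. Lean on these libraries where they do the work, as an engineer would, in place of code of your own. Each camera call takes 0.05 s, during which the arm holds its last target. There are 200 camera calls.

TASK

A gas sample cylinder lies on the bench mat with its square valve spindle turned to the side or underneath, so its handle cannot be fitted. Roll the cylinder along the mat, without lifting it, until the spindle points straight up and it lies still, then set the red wing handle on the spindle, turned to match the square and fully home against the valve body, and let go. Leave the sensor box, the solder spool and the roll of tape where they are.

Things in the scene. Friction and masses are not known exactly. Their poses are not given: they have to be found in the camera images.
- cylinder: Loose aluminium gas sample cylinder (about 0.65 kg) lying on its side on the mat: round, 56 mm in diameter, straight part 110 mm, a hemisphere at each end (166 mm in all). Origin at its centre, 31 mm above the bench; its top is at 59 mm. x is its long axis, the valve is at the -x end; y and z turn as it rolls. A finger that pushes its polished side at mid-length slides on it and rolls it.
- mat: Fixed dark blue rubber mat, 380 (x) by 700 (y) by 3 mm, under all the work; origin at the centre of its underside. The cylinder rolls on it without slipping (28 mm of travel a radian). The rubber brakes it only a little: pushed at 5 cm/s and not held, it can roll on by 1 to 5 cm; then it stays where it stopped. Kept between two fingers, one on each side, it cannot run on.
- spindle_foot (a point): Foot of the valve's square steel spindle, on its centre line at the flat top of the brass valve body, at x = -108 mm in the cylinder and 12 mm out from its axis. z is the way the spindle points, square to the cylinder's axis: it must end vertical. Spindle 10 by 10 mm, 14.5 mm long; x and y are square to its faces. Its own turn in the valve differs by start and is stiff (0.4 N m).
- valve: Brass valve body, locked in the cylinder's neck and turning with it; origin on the cylinder's axis under the spindle, z the way the spindle points. 30 mm along the axis, 26 mm wide; with its outlet it ends 137 mm from the cylinder's centre. A steel plug, 19 mm out from the axis, lies opposite the spindle. Spindle and plug stay within the cylinder's radius, so it rolls freely all round.
- handle_mid (a point): Centre (25.5 mm above its underside) of the loose red wing handle, 50 g, standing upright on the mat. z up, x along the wing. From 22 to 51 mm above the underside it is an upright wing, 13 mm thick (14.5 mm at the rounded ends), 57 mm long, to be gripped across its thickness from above. Below is the hub, 27 mm square, with a red collar 30 mm square from 18 to 22 mm.
- handle: The same handle; origin at the centre of its underside, in the mouth of its bore. The bore is 12.6 mm square and 18 mm deep, with a 2 mm chamfer at the mouth, faces square to the handle's x and y, so it fits the spindle in any quarter turn. Fully home, the underside rests on the valve body, this origin at spindle_foot.
- sensor_box: White box, 55 (x) by 75 (y) by 32 mm high, loose, on the mat at one side of the cylinder; origin at the centre of its underside. To be left alone.
- solder_spool: Spool of solder with blue flanges, 52 mm in diameter, 45 mm high, loose, on the mat at one side of the cylinder; origin at the centre of its underside. To be left alone.
- masking_tape: Roll of masking tape lying flat, 104 mm in diameter, 25 mm high, loose; origin at the centre of its underside. To be left alone.
- supply: Black module box, fixed at the back left of the mat, 85 (x) by 60 (y) by 28 mm high; origin at the centre of its underside. An obstacle only.
Mind the look-alikes: they are no part of the job. Of the things shaped like the handle, the red one is meant.

How it is judged:
By the outcome, as a careful person would: the job done as asked, in the order asked, and still so for the second after the job is handed in, with the robot touching nothing.
It also fails if it takes over 61 s, if anything falls off the work surface, if the arm or the gripper's body presses on something with over 40 N, if the wrist force passes 120 N, or if a joint passes its speed limit or range.

## Working session

There is one attempt and no reset: what is moved stays moved. The work goes in short steps, Python scripts to look and compute and a shell command to move; the robot and the scene stay as the last step left them, time stands still between calls to the robot, and variables do not carry over. Pictures are saved under pics/ and viewed, at most 13 in all, crops included, and the job is handed in when it is done.

```bash
mkdir -p pics; cat > h.py <<'E'
from bench import *
import numpy as np, cv2
def cloud(c):
    v,u=np.mgrid[0:480,0:640]
    K=np.array([[c['fx'],0,c['cx']],[0,c['fy'],c['cy']],[0,0,1]])
    p=cv2.undistortPoints(np.stack([u,v],-1).reshape(-1,1,2).astype(np.float64),K,np.array([c['k1'],0,0,0,0.])).reshape(480,640,2)
    z=c['z_map'].astype(float)
    P=np.dstack([p[...,0]*z,p[...,1]*z,z])
    R=cv2.Rodrigues(np.array(c['rvec'],float))[0]; t=np.array(c['tvec'],float).ravel()
    W=(P-t)@R
    W[z==0]=np.nan
    return W
E
python3 - <<'E'
from h import *
print(read_state())
ims=[]
for n in('top','side'):
    c=camera(n); W=cloud(c); np.savez(f'{n}0.npz',im=c['image'],W=W)
    cv2.imwrite(f'pics/{n}0.png',c['image'])
    R=cv2.Rodrigues(np.array(c['rvec'],float))[0]; print(n,-R.T@np.array(c['tvec']).ravel(),R[2],c['fx'],c['k1'])
E
```

```text
{'time': 0.0, 'qpos': array([-7.65589507e+01,  1.24773637e+01,  9.25273875e+01,  3.82271596e-04,
        7.51321178e+01, -6.42928782e+00]), 'qvel': array([ 0.0275195 , -0.04355815,  0.04393548,  0.00815958,  0.07701383,
        0.0460358 ]), 'joint_efforts': array([ 7.95715514e-04, -3.96845233e+01, -3.03852475e+01, -2.37658851e-04,
        9.60183941e-03,  7.84368837e-07]), 'tool_pos': array([ 0.21235541, -0.58739999,  0.40337116]), 'orientation': array([-1.79864033e+02, -1.56930713e-02,  1.98702199e+01]), 'force': array([-0.92916768,  0.11829884,  1.46650094]), 'torque': array([-0.00086079,  0.05717869, -0.01241929]), 'gripper_force': 0.0, 'width': 0.08538458430274572}
top [ 0.38318398 -0.01374522  1.04153964] [ 0.17514669 -0.00693092 -0.98451795] 508.59924201110647 -0.06324842338819364
side [ 0.6020473  -0.88845086  0.44203077] [-0.02415917  0.92623078 -0.37618196] 487.0570319545049 -0.13631341791719603
```

View pics/top0.png

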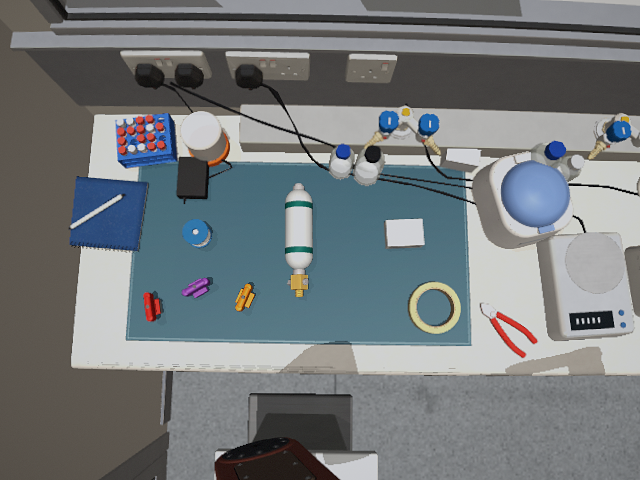

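View pics/side0.png

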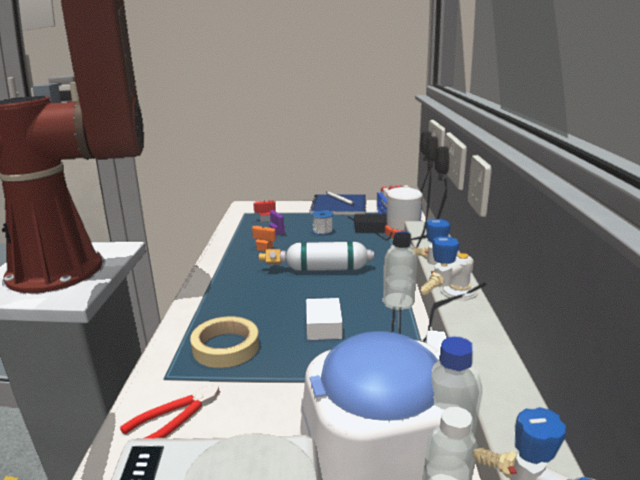

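Top view: the candidates for the handle are red (152,307), purple (197,288) and orange (245,297). The red one is meant. The cylinder is at (299,230) with its valve at (299,283), toward the robot. The spool is at (197,233), the box at (405,233) and the tape at (435,307). The side view agrees. Next is one close crop, plus the measurements.

```bash
python3 - <<'E'
from h import *
t=np.load('top0.npz');s=np.load('side0.npz')
a=cv2.resize(t['im'][265:335,130:330],None,fx=4,fy=4,interpolation=cv2.INTER_CUBIC)
b=cv2.resize(s['im'][195:285,240:390],None,fx=800/150,fy=800/150*.66,interpolation=cv2.INTER_CUBIC)[:316]
cv2.imwrite('pics/crop1.png',np.vstack([a,b]))
W=t['W'];hsv=cv2.cvtColor(t['im'],cv2.COLOR_BGR2HSV).astype(int);H,S,V=hsv[...,0],hsv[...,1],hsv[...,2]
box=lambda r0,r1,c0,c1:(lambda m:(m.__setitem__((slice(r0,r1),slice(c0,c1)),True),m)[1])(np.zeros((480,640),bool))
def rep(n,m):
    P=W[m];P=P[~np.isnan(P[:,2])]
    C=np.cov(P[:,:2].T);w,v=np.linalg.eigh(C)
    print(n,len(P),'med',np.median(P,0).round(4),'min',np.percentile(P,1,0).round(3),'max',np.percentile(P,99,0).round(3),'yaw',np.degrees(np.arctan2(v[1,1],v[0,1])).round(1))
red=box(285,330,135,170)&((H<8)|(H>172))&(S>150)
rep('red',red); rep('redtop',red&(W[...,2]>.045)); rep('redmid',red&(W[...,2]>.02))
cyl=box(185,275,280,320)&(W[...,2]>.04); rep('cyl',cyl)
P=W[cyl]
# fit axis line: ridge center per x slice using band of z>.05
for lo in np.arange(P[:,0].min(),P[:,0].max(),.02):
    q=P[(P[:,0]>lo)&(P[:,0]<lo+.02)]; 
    if len(q)>20: 
        A=np.c_[2*q[:,1],2*q[:,2],np.ones(len(q))];r=np.linalg.lstsq(A,(q[:,1:]**2).sum(1),rcond=None)[0];print(round(lo+.01,3),r[:2].round(4),np.sqrt(r[2]+r[0]**2+r[1]**2).round(4))
val=box(268,300,285,315)&(W[...,2]>.012);rep('valve',val)
for n,m in dict(orange=box(280,315,232,258),purple=box(275,300,180,214),spool=box(215,250,180,215),box=box(215,250,382,428),tape=box(280,335,405,465),supply=box(155,200,175,210)).items(): rep(n,m&(W[...,2]>.012))
mat=box(170,340,140,460)&(abs(W[...,2])<.01);rep('mat',mat)
E
```

```text
red 333 med [0.4259 0.2901 0.0501] min [0.4   0.279 0.022] max [0.451 0.303 0.058] yaw -168.8
redtop 193 med [0.4245 0.2931 0.0533] min [0.4   0.284 0.046] max [0.451 0.303 0.058] yaw -168.8
redmid 332 med [0.4258 0.2901 0.0502] min [0.4   0.279 0.023] max [0.451 0.303 0.058] yaw -168.8
cyl 2018 med [0.584  0.0052 0.0552] min [ 0.499 -0.02   0.041] max [0.673 0.031 0.063] yaw -178.6
0.505 [0.0041 0.0427] 0.0081
0.525 [0.0043 0.039 ] 0.0205
0.545 [0.0047 0.0348] 0.0259
0.565 [0.0052 0.0343] 0.0259
0.585 [0.0055 0.0349] 0.0256
0.605 [0.0062 0.0348] 0.0256
0.625 [0.0067 0.0347] 0.0258
0.645 [0.0069 0.0349] 0.0253
0.665 [0.0067 0.0458] 0.0124
valve 410 med [0.4812 0.0027 0.0412] min [ 0.453 -0.014  0.02 ] max [0.508 0.024 0.051] yaw -177.8
orange 336 med [0.4473 0.1077 0.0511] min [0.422 0.094 0.023] max [0.472 0.127 0.058] yaw 157.1
purple 348 med [0.4634 0.2038 0.0504] min [0.448 0.181 0.018] max [0.483 0.229 0.058] yaw 122.1
spool 584 med [0.5748 0.2106 0.0489] min [0.553 0.188 0.015] max [0.601 0.237 0.053] yaw 51.8
box 1091 med [ 0.5831 -0.2081  0.0358] min [ 0.556 -0.247  0.016] max [ 0.612 -0.172  0.04 ] yaw 92.2
tape 1059 med [ 0.4342 -0.2707  0.0278] min [ 0.386 -0.318  0.013] max [ 0.484 -0.219  0.032] yaw 113.6
supply 1285 med [0.6956 0.2269 0.0321] min [0.654 0.196 0.015] max [0.738 0.258 0.06 ] yaw 176.1
mat 46179 med [ 0.532  -0.0028  0.0042] min [ 0.37  -0.324 -0.   ] max [0.719 0.327 0.009] yaw 92.6
```

View pics/crop1.png

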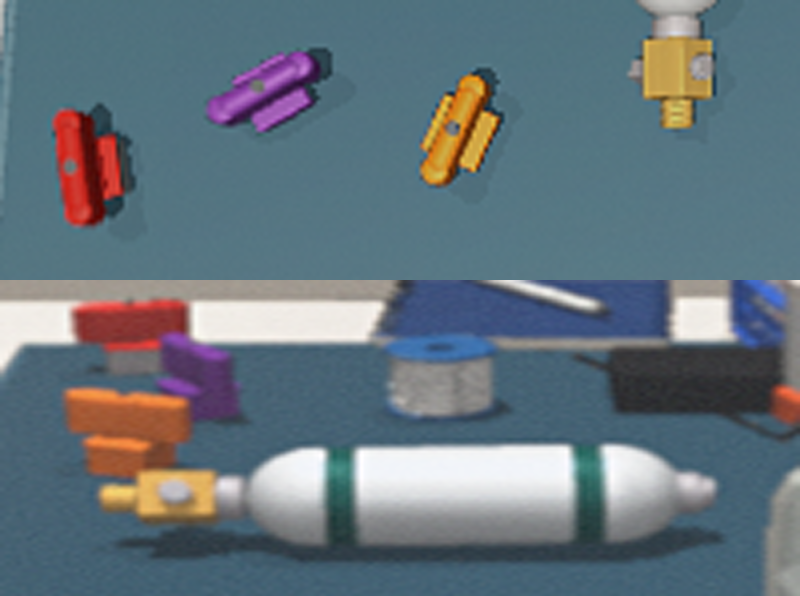

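The crop confirms red is the upright wing handle at crop (78,168). The valve has a round disc on the -y side at (701,67) and another piece sticking out at (635,68) on the +y side. I'll resolve the roll angle by overlaying a projected model on both views.

```bash
cat >> h.py <<'E'
def proj(c,P):
    K=np.array([[c['fx'],0,c['cx']],[0,c['fy'],c['cy']],[0,0,1.]])
    return cv2.projectPoints(np.atleast_2d(np.array(P,float)),np.array(c['rvec'],float),np.array(c['tvec'],float),K,np.array([c['k1'],0,0,0,0.]))[0].reshape(-1,2)
E
python3 - <<'E'
from h import *
out=[]
for n,(r0,r1,c0,c1) in dict(top=(266,302,280,320),side=(242,272,255,295)).items():
    c=camera(n);W=cloud(c)
    im=cv2.resize(c['image'][r0:r1,c0:c1],None,fx=10,fy=10,interpolation=cv2.INTER_CUBIC);out.append(im)
    a=np.array([.482,.0030,.031])
    print(n,'axis',proj(c,a)-[c0,r0])
    for e in range(0,360,30):
        d=np.array([0,np.sin(np.radians(e)),np.cos(np.radians(e))])
        print(e,((proj(c,[a+.019*d,a+.0265*d])-[c0,r0])*10).round().tolist())
    m=(np.ptp(c['image'].astype(int),axis=2)<25)&(c['image'].min(2)>90);m[:r0]=0;m[r1:]=0;m[:,:c0]=0;m[:,c1:]=0
    for v,u in np.argwhere(m):
        if .47<W[v,u,0]<.497: print('grey',(u-c0)*10,(v-r0)*10,(W[v,u]-a).round(4))
w=max(i.shape[1] for i in out)
cv2.imwrite('pics/crop2.png',np.hstack([cv2.copyMakeBorder(i,0,360-i.shape[0],0,0,0) for i in out]))
E
```

```text
top axis [[18.70549084 15.37355378]]
0 [[186.0, 144.0], [185.0, 140.0]]
30 [[137.0, 145.0], [117.0, 141.0]]
60 [[103.0, 148.0], [69.0, 145.0]]
90 [[92.0, 152.0], [54.0, 151.0]]
120 [[106.0, 157.0], [74.0, 158.0]]
150 [[141.0, 161.0], [124.0, 164.0]]
180 [[188.0, 163.0], [189.0, 166.0]]
210 [[235.0, 163.0], [254.0, 166.0]]
240 [[270.0, 160.0], [302.0, 162.0]]
270 [[282.0, 155.0], [320.0, 156.0]]
300 [[270.0, 151.0], [303.0, 149.0]]
330 [[234.0, 146.0], [253.0, 143.0]]
grey 160 70 [0.0149 0.0054 0.0152]
grey 100 100 [ 0.0131  0.0184 -0.025 ]
grey 100 110 [ 0.0112  0.0184 -0.0261]
grey 100 120 [ 0.009   0.0183 -0.0244]
grey 230 130 [ 0.0033 -0.0086  0.0156]
grey 240 130 [ 0.0034 -0.0105  0.0144]
grey 250 130 [ 0.0032 -0.0125  0.0172]
grey 260 130 [ 0.0035 -0.0145  0.0143]
grey 270 130 [ 0.0042 -0.0164  0.0083]
grey 80 140 [ 0.0035  0.0218 -0.0118]
grey 90 140 [ 0.0036  0.0198 -0.012 ]
grey 100 140 [ 0.0029  0.0175 -0.0044]
grey 230 140 [ 0.0011 -0.0086  0.0183]
grey 240 140 [ 0.0011 -0.0106  0.018 ]
grey 250 140 [ 0.0015 -0.0125  0.0145]
grey 260 140 [ 0.0015 -0.0145  0.0152]
grey 270 1
[... 2545 characters left out ...]
rey 180 120 [ 0.0005 -0.0148  0.0125]
grey 190 120 [ 0.0025 -0.0145  0.0123]
grey 150 130 [-0.005  -0.0191  0.0123]
grey 160 130 [-0.0033 -0.0167  0.0112]
grey 170 130 [-0.0014 -0.0161  0.0109]
grey 180 130 [ 0.001  -0.019   0.0122]
grey 190 130 [ 0.0027 -0.017   0.0113]
grey 200 130 [ 0.0048 -0.0176  0.0115]
grey 150 140 [-0.0052 -0.0182  0.0097]
grey 160 140 [-0.0033 -0.0176  0.0094]
grey 170 140 [-0.0014 -0.0169  0.0091]
grey 180 140 [ 0.0004 -0.016   0.0086]
grey 190 140 [ 0.0025 -0.0164  0.0088]
grey 200 140 [ 0.0045 -0.0168  0.009 ]
grey 160 150 [-0.0033 -0.0184  0.0076]
grey 170 150 [-0.0009 -0.0213  0.0089]
grey 180 150 [ 0.0011 -0.0213  0.0089]
grey 190 150 [ 0.0023 -0.016   0.0065]
```

View pics/crop2.png

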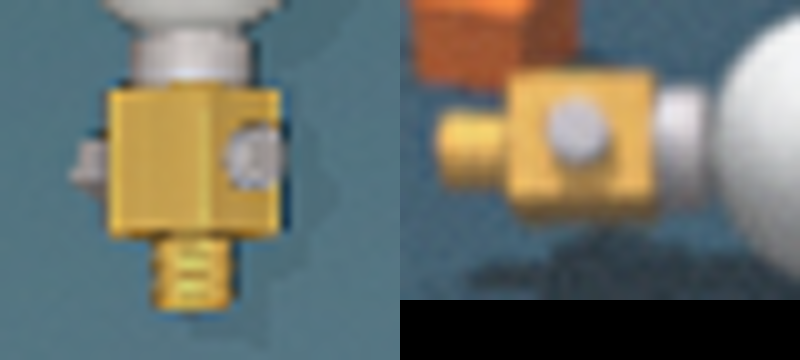

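The plug points toward -y and up, about 53° off vertical (overlay: disc at crop (250,158) in top and (575,130) in side). So the spindle points to +y and down, about 127° from up. Plan:
- Roll the cylinder toward -y by about 62 mm, from y 0.0055 to -0.057.
- Keep it caged between the fingers while it rolls. The box edge at y -0.172 stays clear.

```bash
python3 -m creep '[[[0,0,0],[0,0,0.109]],[[0,0,0],[0,0,0.109]],[[0,0,0],[0,0,0.109]],[[2.6,-3.9,0.5],[0,0,0]],[[2.6,-3.9,0.5],[0,0,0]],[[2.6,-3.9,0.5],[0,0,0]],[[2.6,-3.9,0.5],[0,0,0]],[[2.6,-3.9,0.5],[0,0,0]],[[2.6,-3.9,0.5],[0,0,0]],[[2.6,-3.9,0.5],[0,0,0]],[[2.6,-3.9,0.5],[0,0,0]],[[2.6,-3.9,0.5],[0,0,0]]]' 8.5 20
python3 -m creep '[[[2.6,-3.9,1],[0,0,0]],[[2.6,-3.9,1],[0,0,0]],[[2.6,-3.9,1],[0,0,0]],[[2.6,-3.9,1],[0,0,0]],[[2.6,-3.9,1],[0,0,0]],[[2.6,-3.9,1],[0,0,0]],[[0,0,0],[0,0,0]],[[0,0,0],[0,0,0]]]'
```

```text
time: 1.4
tool_pos: [0.44, -0.2304, 0.3596]
orientation: [180.0, -0.0, 1.1]
force: [1.0, -1.5, -0.2]
width: 0.0851
gripper_force: 0.0
time: 2.2
tool_pos: [0.5908, 0.0058, 0.2989]
orientation: [180.0, 0.1, 1.3]
force: [1.1, -0.4, -0.7]
width: 0.0852
gripper_force: 0.0
```

```bash
python3 -m creep '[[[0,0,3],[0,0,0]],[[0,0,3],[0,0,0]],[[0,0,3],[0,0,0]],[[0,0,2],[0,0,0]],[[0,0,0.7],[0,0,0]],[[0,0,0],[0,0,0]],[[0,0,0],[0,0,0]]]'
python3 -m creep '[[[0,0,0],[0,0,0]],[[0,0,0],[0,0,0]],[[0,0,0],[0,0,0]],[[0,0,0],[0,0,0]],[[0,0,0],[0,0,0]]]' 6.1 20
python3 -m creep '[[[0,0.2,0],[0,0,0]],[[0,0.3,0],[0,0,0]],[[0,0.3,0],[0,0,0]],[[0,0.3,0],[0,0,0]],[[0,0.3,0],[0,0,0]],[[0,0.3,0],[0,0,0]],[[0,0.3,0],[0,0,0]],[[0,0.3,0],[0,0,0]],[[0,0.3,0],[0,0,0]],[[0,0.3,0],[0,0,0]],[[0,0.3,0],[0,0,0]],[[0,0.3,0],[0,0,0]]]'
```

```text
time: 2.9
tool_pos: [0.5914, 0.004, 0.1841]
orientation: [180.0, -0.1, 1.1]
force: [0.1, -0.2, 0.2]
width: 0.0851
gripper_force: 0.0
time: 3.4
tool_pos: [0.5908, 0.0049, 0.1829]
orientation: [180.0, -0.0, 1.1]
force: [-0.0, 0.3, 0.1]
width: 0.0612
gripper_force: 0.0
time: 4.6
tool_pos: [0.5915, -0.0304, 0.1827]
orientation: [-180.0, -0.0, 1.1]
force: [-1.0, -1.1, 0.1]
width: 0.0613
gripper_force: 0.2
```

```bash
python3 -m creep '[[[0,0.3,0],[0,0,0]],[[0,0.3,0],[0,0,0]],[[0,0.3,0],[0,0,0]],[[0,0.3,0],[0,0,0]],[[0,0.3,0],[0,0,0]],[[0,0.25,0],[0,0,0]],[[0,0.2,0],[0,0,0]],[[0,0.15,0],[0,0,0]],[[0,0.1,0],[0,0,0]],[[0,0,0],[0,0,0]],[[0,0,0],[0,0,0]],[[0,0,0],[0,0,0]]]'
cat >> h.py <<'E'
def valve(pic=None):
    out=[]
    for n in('top','side'):
        c=camera(n);W=cloud(c);im=c['image'].astype(int)
        if n=='top':
            # z correction from mat
            g=(abs(W[...,0]-.55)<.15)&(abs(W[...,1])<.3)&(abs(W[...,2])<.008);dz=np.median(W[g][:,2])-.003
        hs=cv2.cvtColor(c['image'],cv2.COLOR_BGR2HSV)
        reg=(W[...,0]>.44)&(W[...,0]<.51)&(abs(W[...,1]+.05)<.12)
        br=reg&(hs[...,0]>15)&(hs[...,0]<32)&(hs[...,1]>110)&(W[...,2]>.02)&(W[...,2]<.065)
        if br.sum()<20: print(n,'no brass');continue
        P=W[br];my=(np.percentile(P[:,1],3)+np.percentile(P[:,1],97))/2
        mx=np.median(P[:,0]);print(n,'brass n',br.sum(),'y-mid',my.round(4),'x',np.percentile(P[:,0],[2,98]).round(4),'z',np.percentile(P[:,2],[5,50,95]).round(4),'dz' ,round(dz,4))
        gr=(np.ptp(im,axis=2)<28)&(im.min(2)>85)&(abs(W[...,0]-.482)<.012)&(abs(W[...,1]-my)<.035)&(W[...,2]>.012)&(W[...,2]<.075)
        Q=W[gr]
        if len(Q): print(' grey n',len(Q),'med-y',(np.median(Q[:,1])-my).round(4),'x',np.percentile(Q[:,0],[5,50,95]).round(4),'z',np.percentile(Q[:,2],[5,50,95]).round(4),'y',np.percentile(Q[:,1],[5,95]).round(4))
        if pic:
            uv=proj(c,[.482,my,.04])[0].astype(int);out.append(cv2.resize(c['image'][uv[1]-22:uv[1]+23,uv[0]-30:uv[0]+30],(600,450) if 0 else (400,300),interpolation=cv2.INTER_CUBIC))
    if pic: cv2.imwrite(pic,np.hstack(out))
E
python3 -c "
from h import *
valve('pics/v1.png')"
```

```text
time: 5.8
tool_pos: [0.5919, -0.0521, 0.1827]
orientation: [-180.0, 0.0, 1.1]
force: [-0.1, 0.5, 0.8]
width: 0.0611
gripper_force: 0.0
top no brass
side brass n 236 y-mid -0.0609 x [0.455  0.4956] z [0.0258 0.0354 0.0452] dz 0.0011
 grey n 61 med-y 0.0102 x [0.4772 0.4828 0.4874] z [0.0162 0.0489 0.0576] y [-0.0626 -0.0465]
```

View pics/v1.png

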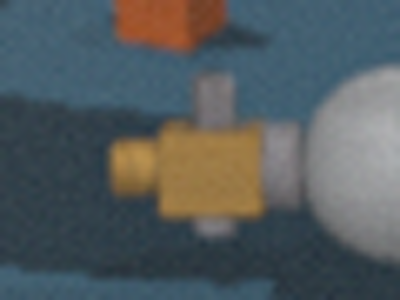

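The side view shows the spindle up at crop (215,100) and the plug below. The arm hides the valve from above, so I'll open the fingers, rise and move toward the handle to see it from the top.

```bash
python3 -m creep '[[[0,0,0],[0,0,0]],[[0,0,0],[0,0,0]],[[0,0,0],[0,0,0]],[[0,0,0],[0,0,0]],[[0,0,-2],[0,0,0]],[[0,0,-4],[0,0,0]],[[0,0,-4],[0,0,0]],[[0,0,-2],[0,0,0]]]' 8.5 20
python3 -m creep '[[[-1,-4,0],[0,0,0]],[[-1,-4,0],[0,0,0]],[[-1,-4,0],[0,0,0]],[[-1,-4,0],[0,0,0]],[[-1,-4,0],[0,0,0]],[[-1,-4,0],[0,0,0]],[[-1,-4,0],[0,0,0]],[[0,0,0],[0,0,0]]]'
python3 - <<'E'
from h import *
for n in('top','side'):
    c=camera(n);W=cloud(c);np.savez(f'{n}1.npz',im=c['image'],W=W)
    cv2.imwrite(f'pics/{n}1.png',c['image'])
c=camera('top')
a=proj(c,[.482,-.055,.045])[0].astype(int);print(a)
cr=c['image'][a[1]-40:a[1]+26,a[0]-44:a[0]+44];cv2.imwrite('pics/v2.png',cv2.resize(cr,(800,600),interpolation=cv2.INTER_CUBIC));print('crop origin',a-[44,40])
W=np.load('top1.npz')['W'];hs=cv2.cvtColor(c['image'],cv2.COLOR_BGR2HSV)
m=(W[...,2]>.042)&(abs(W[...,1]+.05)<.06);P=W[m]
for lo in np.arange(.54,.66,.02):
    q=P[(P[:,0]>lo)&(P[:,0]<lo+.02)]
    A=np.c_[2*q[:,1],2*q[:,2],np.ones(len(q))];r=np.linalg.lstsq(A,(q[:,1:]**2).sum(1),rcond=None)[0];print(round(lo+.01,3),r[:2].round(4))
q=P[(P[:,0]>.465)&(P[:,0]<.497)]
for z0,z1 in((.042,.05),(.05,.056),(.056,.065)):
    k=q[(q[:,2]>z0)&(q[:,2]<z1)]
    if len(k):print(z0,len(k),k.mean(0).round(4),k.min(0).round(4),k.max(0).round(4))
E
```

```text
time: 6.7
tool_pos: [0.5932, -0.0524, 0.307]
orientation: [179.9, -0.4, 1.1]
force: [-0.1, -0.4, 0.3]
width: 0.0849
gripper_force: 0.0
time: 7.5
tool_pos: [0.5148, 0.2303, 0.3028]
orientation: [-179.9, 0.0, 1.4]
force: [0.1, -0.7, -0.5]
width: 0.0849
gripper_force: 0.0
[328 281]
crop origin [284 241]
0.55 [-0.0498  0.0341]
0.57 [-0.049   0.0338]
0.59 [-0.0484  0.0354]
0.61 [-0.0482  0.0346]
0.63 [-0.0475  0.0339]
0.65 [-0.047   0.0351]
0.042 117 [ 0.4818 -0.0527  0.0451] [ 0.4669 -0.0628  0.042 ] [ 0.4964 -0.0371  0.05  ]
0.05 9 [ 0.4827 -0.0464  0.0533] [ 0.476  -0.0565  0.0506] [ 0.4874 -0.0387  0.0559]
0.056 25 [ 0.4817 -0.0451  0.0576] [ 0.477  -0.0504  0.0561] [ 0.4869 -0.0406  0.0601]
```

View pics/v2.png

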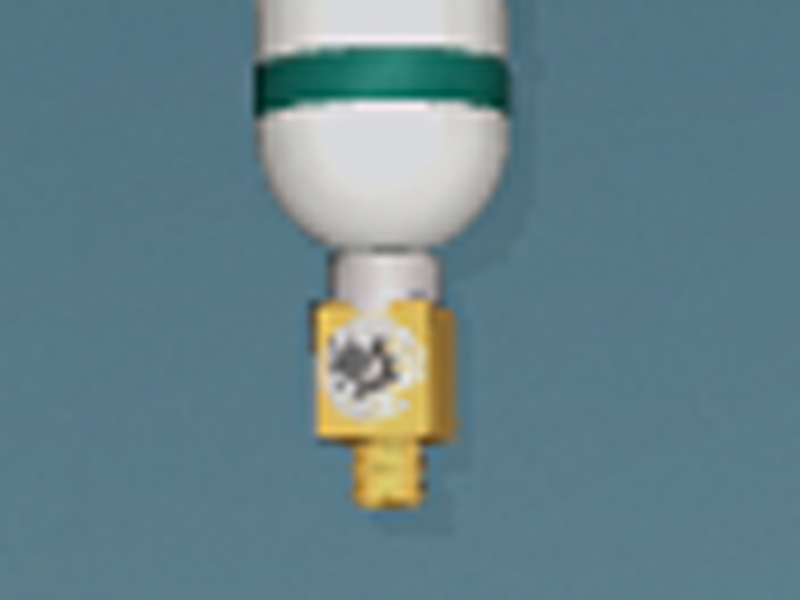

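The valve is seen from above at crop (385,370). The spindle tip leans about 6.6 mm to +y, some 15°, and the roll travel gives 16.5°. I'll return, cage it tighter and roll another 7.5 mm or so toward -y.

```bash
python3 -m creep '[[[1,4,0],[0,0,0]],[[1,4,0],[0,0,0]],[[1,4,0],[0,0,0]],[[1,4,0],[0,0,0]],[[1,4,0],[0,0,0]],[[1,4,0],[0,0,0]],[[1,4,0],[0,0,0]],[[0,0,0],[0,0,0]],[[0,0,0],[0,0,0]]]'
python3 -m creep '[[[0,0,3],[0,0,0]],[[0,0,3],[0,0,0]],[[0,0,3],[0,0,0]],[[0,0,2],[0,0,0]],[[0,0,1],[0,0,0]],[[0,0,0],[0,0,0]],[[0,0,0],[0,0,0]]]'
```

```text
time: 8.55
tool_pos: [0.5918, -0.0548, 0.3026]
orientation: [-180.0, 0.0, 0.9]
force: [0.3, -0.1, 0.5]
width: 0.0849
gripper_force: 0.0
time: 9.25
tool_pos: [0.5923, -0.0519, 0.1835]
orientation: [180.0, -0.1, 1.2]
force: [1.0, -0.3, 0.3]
width: 0.0852
gripper_force: 0.0
```

```bash
python3 -m creep '[[[0,0,0],[0,0,0]],[[0,0,0],[0,0,0]],[[0,0,0],[0,0,0]],[[0,0,0],[0,0,0]],[[0,0,0],[0,0,0]]]' 5.9 20
python3 -m creep '[[[0,0.1,0],[0,0,0]],[[0,0.1,0],[0,0,0]],[[0,0.1,0],[0,0,0]],[[0,0.1,0],[0,0,0]],[[0,0.1,0],[0,0,0]],[[0,0.1,0],[0,0,0]],[[0,0,0],[0,0,0]],[[0,0,0],[0,0,0]],[[0,0,0],[0,0,0]],[[0,0,0],[0,0,0]],[[0,0,0],[0,0,0]]]'
python3 -m creep '[[[0,0,0],[0,0,0]],[[0,0,0],[0,0,0]],[[0,0,0],[0,0,0]],[[0,0,0],[0,0,0]],[[0,0,-2],[0,0,0]],[[0,0,-4],[0,0,0]],[[0,0,-4],[0,0,0]],[[0,0,-2],[0,0,0]],[[0,0,0],[0,0,0]]]' 8.5 20
python3 -m creep '[[[-2,-4,0],[0,0,0]],[[-2,-4,0],[0,0,0]],[[-2,-4,0],[0,0,0]],[[-2,-4,0],[0,0,0]],[[-2,-4,0],[0,0,0]],[[-2,-4,0],[0,0,0]],[[-2,-4,0],[0,0,0]],[[-1,-4,0],[0,0,0]],[[0,-3,0],[0,0,0]],[[0,0,0],[0,0,0]],[[0,0,0],[0,0,0]]]'
cat > look.py <<'E'
from h import *
c=camera('top');W=cloud(c);cv2.imwrite('pics/top2.png',c['image'])
m=(W[...,2]>.042)&(abs(W[...,1]+.05)<.06);P=W[m]
X=[];Y=[]
for lo in np.arange(.54,.66,.01):
    q=P[(P[:,0]>lo)&(P[:,0]<lo+.01)]
    A=np.c_[2*q[:,1],2*q[:,2],np.ones(len(q))];r=np.linalg.lstsq(A,(q[:,1:]**2).sum(1),rcond=None)[0];X.append(lo+.005);Y.append(r[0])
f=np.polyfit(X,Y,1);ya=np.polyval(f,.482);print('axis y@.59',np.polyval(f,.59).round(4),'@.482',ya.round(4),'yaw',np.degrees(f[0]).round(2))
q=P[(P[:,0]>.465)&(P[:,0]<.497)&(P[:,2]>.053)]
print('tip',len(q),q.mean(0).round(4),q.min(0).round(4),q.max(0).round(4),'tilt',np.degrees(np.arcsin((q[:,1].mean()-ya)/.0265)).round(1))
b=P[(P[:,0]>.465)&(P[:,0]<.497)&(P[:,2]<.05)];print('body',b.mean(0).round(4),'y',np.percentile(b[:,1],[3,97]).round(4),'x',np.percentile(b[:,0],[2,98]).round(4))
# square turn of the tip
tip=(abs(W[...,0]-.482)<.015)&(abs(W[...,1]-ya)<.02)&(W[...,2]>.051)
v,u=np.nonzero(tip);print('minrect px',cv2.minAreaRect(np.c_[u,v].astype(np.float32)))
a=proj(c,[.482,ya,.05])[0].astype(int);cv2.imwrite('pics/v3.png',cv2.resize(c['image'][a[1]-15:a[1]+15,a[0]-20:a[0]+20],(800,600),interpolation=cv2.INTER_NEAREST));print(a)
s=camera('side');cv2.imwrite('pics/s3.png',s['image']);a=proj(s,[.482,ya,.05])[0].astype(int)
A=cv2.resize(c['image'],None,fx=1,fy=1);
np.savez('look.npz',t=c['image'],s=s['image'],W=W,Ws=cloud(s))
t0=proj(c,[.482,ya,.05])[0].astype(int)
cv2.imwrite('pics/ts3.png',np.hstack([cv2.resize(i[p[1]-15:p[1]+15,p[0]-10-10:p[0]+20],(400,300),interpolation=cv2.INTER_CUBIC) for i,p in((c['image'],t0),(s['image'],a))]))
E
python3 look.py
```

```text
time: 9.75
tool_pos: [0.592, -0.0522, 0.1829]
orientation: [180.0, -0.0, 1.1]
force: [0.4, 1.1, 0.6]
width: 0.0591
gripper_force: 0.0
time: 10.85
tool_pos: [0.592, -0.0582, 0.1827]
orientation: [180.0, 0.0, 1.1]
force: [-0.4, 0.4, 1.0]
width: 0.0588
gripper_force: 0.0
time: 11.75
tool_pos: [0.5939, -0.0585, 0.3075]
orientation: [179.9, -0.5, 1.1]
force: [0.9, -0.4, 0.7]
width: 0.0849
gripper_force: 0.0
time: 12.85
tool_pos: [0.4344, 0.2889, 0.3011]
orientation: [179.9, 0.1, 1.2]
force: [-0.6, 0.2, -0.1]
width: 0.0848
gripper_force: 0.0
axis y@.59 -0.0556 @.482 -0.0583 yaw 1.42
tip 25 [ 0.4822 -0.0573  0.0588] [ 0.477  -0.062   0.0554] [ 0.4872 -0.0523  0.0626] tilt 2.2
body [ 0.4827 -0.0588  0.0444] y [-0.0705 -0.0469] x [0.4687 0.4965]
minrect px ((329.7000427246094, 280.4000549316406), (4.919349670410156, 4.4721360206604), 63.43495178222656)
[329 280]
```

View pics/ts3.png

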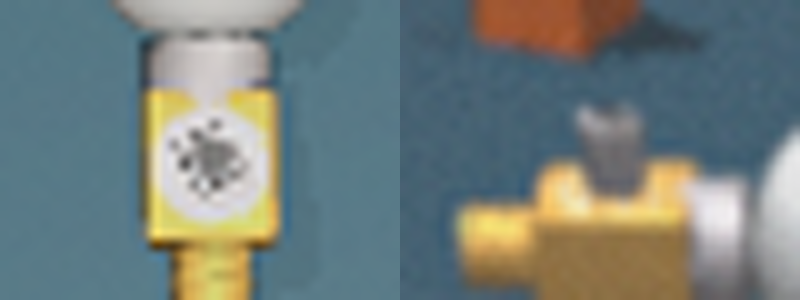

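The spindle points up: tilt is about 2°, with the tip 1 mm off the axis. Glare hides its turn in the top picture, so I'll fit a square to the averaged depth and look at an enlarged side view. I'll refine the red handle in the same call.

```bash
python3 - <<'E'
from h import *
N=8
T=[camera('top') for _ in range(N)];S=[camera('side') for _ in range(N)]
W=np.nanmean([cloud(c) for c in T],0)
c=T[0]
a=np.array([.482,-.0583]);uv=proj(c,[*a,.058])[0]
r0,c0=int(uv[1])-7,int(uv[0])-7
F=np.mean([cloud(t)[r0:r0+14,c0:c0+14,2]>.052 for t in T],0)
print((F*9).round().astype(int))
# ray-plane positions at z=.0585
K=np.array([[c['fx'],0,c['cx']],[0,c['fy'],c['cy']],[0,0,1]]);D=np.array([c['k1'],0,0,0,0.])
R=cv2.Rodrigues(np.array(c['rvec'],float))[0];C=-R.T@np.array(c['tvec'],float).ravel()
def score(F,sub=3):
    vv,uu=np.mgrid[0:14*sub,0:14*sub]
    pu=c0-.5+(uu+.5)/sub;pv=r0-.5+(vv+.5)/sub
    p=cv2.undistortPoints(np.stack([pu,pv],-1).reshape(-1,1,2),K,D).reshape(-1,2)
    d=np.c_[p,np.ones(len(p))]@R;X=C+d*((.0585-C[2])/d[:,2])[:,None]
    best=[]
    for th in range(0,90,5):
        ct,st=np.cos(np.radians(th)),np.sin(np.radians(th));b=(9e9,)
        for cx in np.arange(.477,.488,.0005):
            for cy in np.arange(-.064,-.051,.0005):
                x,y=X[:,0]-cx,X[:,1]-cy
                ins=((abs(x*ct+y*st)<.005)&(abs(-x*st+y*ct)<.005)).reshape(14,sub,14,sub).mean((1,3))
                e=((ins-F)**2).sum()
                if e<b[0]: b=(e,cx,cy)
        best.append((round(b[0],2),th,round(b[1],4),round(b[2],4)))
    return sorted(best)
for b in score(F)[:9]:print(b)
s=S[0];I=np.mean([x['image'].astype(float) for x in S],0);p=proj(s,[.482,-.0583,.05])[0].astype(int)
big=cv2.resize(I[p[1]-12:p[1]+12,p[0]-16:p[0]+16],(800,600),interpolation=cv2.INTER_CUBIC);cv2.imwrite('pics/side4.png',np.clip(big,0,255).astype(np.uint8))
g=I.mean(2).round().astype(int);print(g[p[1]-7:p[1]+7,p[0]-6:p[0]+7], p)
print('axis proj',proj(s,[.482,-.0583,.0575]),proj(s,[.482,-.0583,.043]))
# red handle from side
Ws=np.nanmean([cloud(x) for x in S],0)
hs=cv2.cvtColor(np.clip(I,0,255).astype(np.uint8),cv2.COLOR_BGR2HSV)
m=((hs[...,0]<6)|(hs[...,0]>173))&(hs[...,1]>140)&(abs(Ws[...,0]-.425)<.06)&(abs(Ws[...,1]-.29)<.05)
q=Ws[m];print('red side',len(q),np.median(q,0),np.percentile(q,[2,98],0).round(4))
E
```

```text
[[0 0 0 0 0 0 0 0 0 0 0 0 0 0]
 [0 0 0 0 0 0 0 0 0 0 0 0 0 0]
 [0 0 0 0 0 0 0 0 0 0 0 0 0 0]
 [0 0 0 0 0 0 0 0 0 0 0 0 0 0]
 [0 0 0 0 0 0 0 0 0 0 0 0 0 0]
 [0 0 0 0 0 0 8 9 9 0 0 0 0 0]
 [0 0 0 0 9 9 9 9 9 0 0 0 0 0]
 [0 0 0 0 9 9 9 9 9 9 0 0 0 0]
 [0 0 0 0 0 9 9 9 9 9 0 0 0 0]
 [0 0 0 0 0 9 9 9 9 9 0 0 0 0]
 [0 0 0 0 0 3 9 9 0 0 0 0 0 0]
 [0 0 0 0 0 0 0 0 0 0 0 0 0 0]
 [0 0 0 0 0 0 0 0 0 0 0 0 0 0]
 [0 0 0 0 0 0 0 0 0 0 0 0 0 0]]
(np.float64(1.15), 20, np.float64(0.482), np.float64(-0.0575))
(np.float64(1.19), 25, np.float64(0.482), np.float64(-0.0575))
(np.float64(1.26), 30, np.float64(0.482), np.float64(-0.0575))
(np.float64(1.48), 15, np.float64(0.482), np.float64(-0.0575))
(np.float64(2.06), 35, np.float64(0.482), np.float64(-0.0575))
(np.float64(2.52), 10, np.float64(0.4825), np.float64(-0.057))
(np.float64(2.61), 40, np.float64(0.4825), np.float64(-0.0575))
(np.float64(2.87), 5, np.float64(0.482), np.float64(-0.057))
(np.float64(3.33), 45, np.float64(0.482), np.float64(-0.0575))
[[ 94  94  93  92  94  94  94  92  92  92  93  95  94]
 [ 93  94  94  93  92  91  92  95  97  95  92  94  93]
 [ 94  93  93  99 115  98  93 100 109 104  94  93  93]
 [ 93  93  93 117 158 129 112 110 124 126 102  92  93]
 [ 92  92  92 107 145 155 147 133 140 132 101  93  93]
 [ 94  93  90  94 111 133 132 123 125 118  97  93  93]
 [ 93  92  92  91  98 109 110 109 110 106  95  91  91]
 [ 93  99 100  97  96 103 107 107 108 104 101 106 109]
 [109 132 136 137 108 102 106 107 108 107 121 146 150]
 [143 171 181 183 132 104 104 105 107 106 131 176 177]
 [174 194 203 197 155 111 101 104 100 105 143 187 184]
 [181 195 207 205 188 141 125 125 122 130 169 193 185]
 [177 187 202 216 210 180 176 183 185 183 188 194 187]
 [172 176 185 198 197 183 181 190 194 191 188 191 188]] [269 261]
axis proj [[269.58418765 257.43986028]] [[270.01899847 264.3776161 ]]
red side 220 [0.4257266  0.28778275 0.03984778] [[0.403  0.2796 0.0236]
 [0.4505 0.2936 0.0531]]
```

View pics/side4.png

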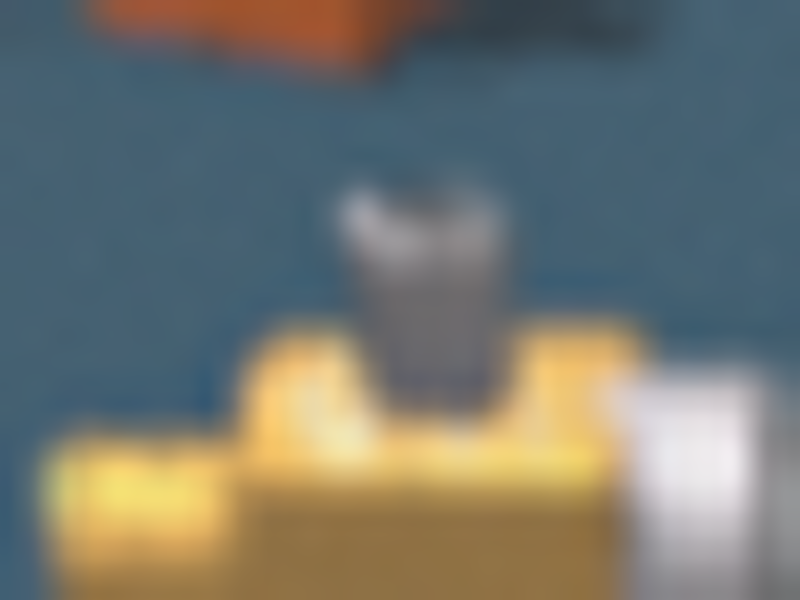

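The depth mask fits a square turned about 23° (mod 90) and centred at (0.482, -0.0575). The side view shows the spindle at crop (425,300), upright. The red wing is at (0.4255, 0.2935), yaw 11°. Next: turn to match it, set the opening to 45 mm, go down and grip.

```bash
python3 -m creep '[[[0,0,0],[0,0,-0.0875]],[[0,0,0],[0,0,-0.0875]],[[-0.8,-0.6,2],[0,0,0]],[[0,0,2],[0,0,0]],[[0,0,2],[0,0,0]],[[0,0,0],[0,0,0]],[[0,0,0],[0,0,0]]]' 4.5 20
python3 -c "
from h import *
print(read_state()['tool_pos'],read_state()['orientation'])"
```

```text
time: 14.45
tool_pos: [0.4261, 0.2931, 0.2426]
orientation: [180.0, 0.0, 11.2]
force: [-0.1, -0.7, 0.4]
width: 0.0451
gripper_force: 0.0
[0.42605822 0.29314053 0.24262701] [1.79987077e+02 4.95022787e-02 1.11678851e+01]
```

```bash
python3 -m creep '[[[0,0,1.5],[0,0,0]],[[0,0,1.5],[0,0,0]],[[0,0,1.2],[0,0,0]],[[0,0,0],[0,0,0]],[[0,0,0],[0,0,0]]]'
python3 -m creep '[[[0,0,0],[0,0,0]],[[0,0,0],[0,0,0]],[[0,0,0],[0,0,0]],[[0,0,0],[0,0,0]],[[0,0,0],[0,0,0]],[[0,0,0],[0,0,0]],[[0,0,0],[0,0,0]]]' 0.9 40
```

```text
time: 14.95
tool_pos: [0.4265, 0.2933, 0.2012]
orientation: [-180.0, -0.0, 11.2]
force: [-0.3, -0.0, 0.8]
width: 0.045
gripper_force: 0.0
time: 15.65
tool_pos: [0.4267, 0.2934, 0.2016]
orientation: [-180.0, -0.1, 11.2]
force: [-0.8, -0.7, 5.5]
width: 0.0124
gripper_force: 40.2
```

Gripped at 12.4 mm width. Now lift, turn 12° and carry it above the spindle.

```bash
python3 -m creep '[[[0,0,-2],[0,0,0]],[[0,0,-4],[0,0,0]],[[0,0,-3],[0,0,0]],[[0,0,0],[0,0,-0.103]],[[0,0,0],[0,0,-0.103]],[[-0.96,3.83,0],[0,0,0]],[[-0.96,3.83,0],[0,0,0]],[[-0.96,3.83,0],[0,0,0]],[[-0.96,3.83,0],[0,0,0]],[[-0.96,3.83,0],[0,0,0]],[[-0.96,3.83,0],[0,0,0]],[[-0.96,3.83,0],[0,0,0]]]'
python3 -m creep '[[[-0.96,3.83,0],[0,0,0]],[[-0.96,3.83,0],[0,0,0]],[[0,0,0],[0,0,0]],[[0,0,0],[0,0,0]],[[0,0,0],[0,0,0]]]'
cat > hand.py <<'E'
from h import *
s=[camera('side') for _ in range(4)];Ws=np.nanmean([cloud(x) for x in s],0)
I=np.mean([x['image'].astype(float) for x in s],0).astype(np.uint8)
hs=cv2.cvtColor(I,cv2.COLOR_BGR2HSV);st=read_state();print(st['tool_pos'].round(4),st['orientation'].round(2))
near=(abs(Ws[...,0]-.482)<.06)&(abs(Ws[...,1]+.0575)<.05)
m=((hs[...,0]<6)|(hs[...,0]>173))&(hs[...,1]>140)&near
q=Ws[m];print('red',len(q),np.percentile(q,[2,50,98],0).round(4).tolist());v,u=np.nonzero(m);print('px u',u.min(),u.max(),'v',v.min(),v.max())
im=I.astype(int)
n=near&(Ws[...,2]>.045)&(Ws[...,2]<.062)&(np.ptp(im,axis=2)<28)&(abs(Ws[...,0]-.482)<.012)
g=Ws[n];print('spindle',len(g),np.percentile(g,[2,50,98],0).round(4).tolist());vv,uu=np.nonzero(n);print('px u',uu.min(),uu.max(),'v',vv.min(),vv.max())
a=proj(s[0],[.482,-.0575,.085])[0].astype(int)
cv2.imwrite('pics/'+__import__('sys').argv[1],cv2.resize(I[a[1]-36:a[1]+36,a[0]-48:a[0]+48],(800,600),interpolation=cv2.INTER_CUBIC));print('crop0',a-[48,36])
x,y,z=st['tool_pos']
print('expected tool-axis px at hub underside',proj(s[0],[x,y,z-.1985]),'spindle tip',proj(s[0],[.482,-.0575,.0575]))
E
python3 hand.py h1.png
```

```text
time: 16.85
tool_pos: [0.4683, 0.0185, 0.2901]
orientation: [-180.0, 0.1, 23.0]
force: [0.5, -0.1, -0.9]
width: 0.0124
gripper_force: 39.5
time: 17.35
tool_pos: [0.4805, -0.0572, 0.29]
orientation: [-179.9, 0.1, 23.0]
force: [0.6, -0.2, -0.7]
width: 0.0122
gripper_force: 39.5
[ 0.4808 -0.0568  0.2905] [-1.7998e+02  2.0000e-02  2.3070e+01]
red 264 [[0.4552, -0.0726, 0.1122], [0.4697, -0.0672, 0.1268], [0.5044, -0.0517, 0.1421]]
px u 251 280 v 214 234
spindle 52 [[0.4765, -0.0647, 0.0456], [0.4829, -0.0615, 0.0528], [0.4885, -0.0566, 0.0585]]
px u 267 273 v 257 264
crop0 [220 207]
expected tool-axis px at hub underside [[268.01820156 240.27699572]] spindle tip [[269.63400546 257.26132797]]
```

View pics/h1.png

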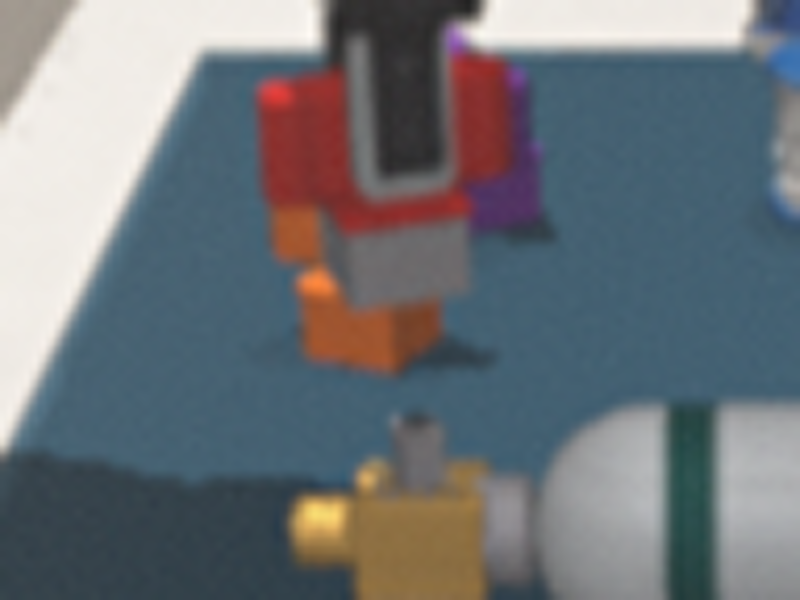

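The hub at crop (403,260) sits about 1 mm toward -x of the spindle at (417,450) once perspective is allowed for. Its turn looks right. I'll correct by about 1 mm and lower it.

```bash
python3 -m creep '[[[0.08,0.1,1],[0,0,0]],[[0,0,1],[0,0,0]],[[0,0,0.8],[0,0,0]],[[0,0,0],[0,0,0]],[[0,0,0],[0,0,0]]]'
python3 -m creep '[[[0,0,0.4],[0,0,0]],[[0,0,0.4],[0,0,0]],[[0,0,0.3],[0,0,0]],[[0,0,0],[0,0,0]]]'
```

```text
time: 18.05
tool_pos: [0.4819, -0.0585, 0.262]
orientation: [-179.9, 0.1, 23.0]
force: [0.8, 0.7, -0.4]
width: 0.0121
gripper_force: 39.5
time: 18.45
tool_pos: [0.4822, -0.0586, 0.2514]
orientation: [-180.0, -0.0, 23.0]
force: [0.6, 1.1, 0.0]
width: 0.0124
gripper_force: 39.6
```

```bash
python3 -m creep '[[[0,0,0.3],[0,0,0]],[[0,0,0.3],[0,0,0]],[[0,0,0.2],[0,0,0]],[[0,0,0],[0,0,0]],[[0,0,0],[0,0,0]]]'
python3 -m creep '[[[0,0,0.1],[0,0,0]],[[0,0,0.1],[0,0,0]],[[0,0,0],[0,0,0]],[[0,0,0],[0,0,0]]]'
```

```text
time: 18.95
tool_pos: [0.4822, -0.0586, 0.2436]
orientation: [-180.0, -0.0, 23.0]
force: [-0.6, -0.4, -0.7]
width: 0.0121
gripper_force: 39.6
time: 19.35
tool_pos: [0.4823, -0.0587, 0.2419]
orientation: [180.0, -0.0, 23.0]
force: [-1.3, 0.1, 1.5]
width: 0.0125
gripper_force: 39.9
```

```bash
python3 -m creep '[[[0,0,0.1],[0,0,0]],[[0,0,0],[0,0,0]],[[0,0,0],[0,0,0]]]'
python3 hand.py h2.png
```

```text
time: 19.65
tool_pos: [0.4824, -0.0588, 0.2415]
orientation: [180.0, 0.0, 23.0]
force: [-2.6, -0.4, 6.0]
width: 0.0123
gripper_force: 40.6
[ 0.4823 -0.0588  0.2415] [1.7997e+02 3.0000e-02 2.2980e+01]
red 252 [[0.4566, -0.0745, 0.0632], [0.4716, -0.0692, 0.0798], [0.5062, -0.0536, 0.0936]]
px u 254 282 v 239 259
spindle 95 [[0.4706, -0.0759, 0.0459], [0.4825, -0.071, 0.0527], [0.4932, -0.0663, 0.0602]]
px u 263 275 v 258 267
crop0 [220 207]
expected tool-axis px at hub underside [[270.16766426 264.50427362]] spindle tip [[269.63400546 257.26132797]]
```

View pics/h2.png

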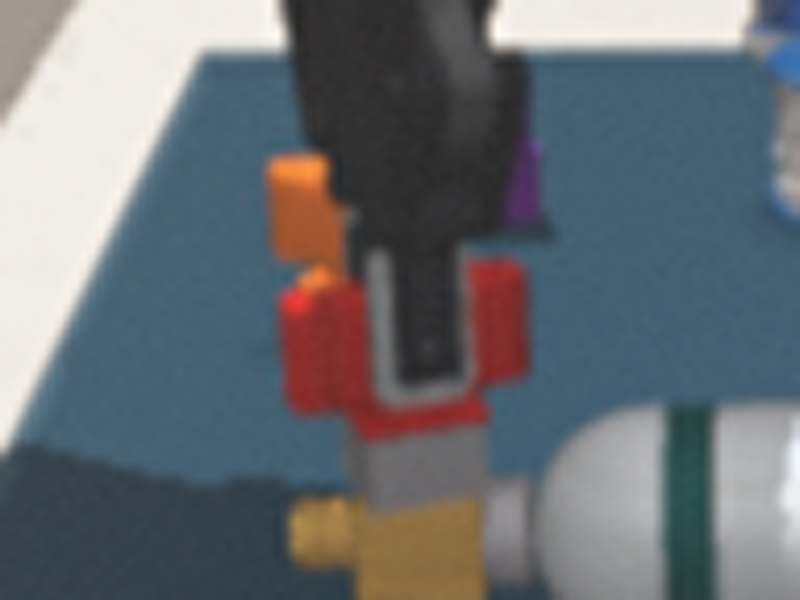

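The hub sits flat on the brass body at crop (425,505), with 6 N of contact at the expected home height. Releasing and rising.

```bash
python3 -m creep '[[[0,0,0],[0,0,0]],[[0,0,0],[0,0,0]],[[0,0,0],[0,0,0]],[[0,0,0],[0,0,0]],[[0,0,-1],[0,0,0]],[[0,0,-2],[0,0,0]],[[0,0,-4],[0,0,0]],[[0,0,-4],[0,0,0]],[[-1,-4,0],[0,0,0]],[[-1,-4,0],[0,0,0]],[[-1,-4,0],[0,0,0]],[[-1,-4,0],[0,0,0]]]' 4
python3 -m creep '[[[-1,-4,0],[0,0,0]],[[-1,-4,0],[0,0,0]],[[0,0,0],[0,0,0]],[[0,0,0],[0,0,0]]]'
python3 - <<'E'
from h import *
T=[camera('top') for _ in range(4)];S=[camera('side') for _ in range(2)]
W=np.nanmean([cloud(c) for c in T],0);I=T[0]['image'];hs=cv2.cvtColor(I,cv2.COLOR_BGR2HSV)
red=((hs[...,0]<8)|(hs[...,0]>172))&(hs[...,1]>130)&(abs(W[...,0]-.482)<.05)&(abs(W[...,1]+.058)<.05)
q=W[red&(W[...,2]>.085)];print('wing top',len(q),q.mean(0).round(4),np.percentile(q,[2,98],0).round(4).tolist())
k=W[red&(W[...,2]<.08)];print('collar',len(k),k.mean(0).round(4) if len(k) else '')
m=(W[...,2]>.042)&(abs(W[...,1]+.05)<.06);P=W[m];X=[];Y=[]
for lo in np.arange(.54,.66,.01):
    g=P[(P[:,0]>lo)&(P[:,0]<lo+.01)];A=np.c_[2*g[:,1],2*g[:,2],np.ones(len(g))];X.append(lo+.005);Y.append(np.linalg.lstsq(A,(g[:,1:]**2).sum(1),rcond=None)[0][0])
f=np.polyfit(X,Y,1);ya=np.polyval(f,.482);print('axis y@.482',ya.round(4),'@.59',np.polyval(f,.59).round(4),'wing tilt deg',np.degrees(np.arctan2((q[:,1].min()+q[:,1].max())/2-ya,.063)).round(1),np.degrees(np.arctan2(q[:,1].mean()-ya,.063)).round(1))
a=proj(S[0],[.482,-.0575,.075])[0].astype(int);b=proj(T[0],[.5,-.0575,.075])[0].astype(int)
cv2.imwrite('pics/end.png',np.hstack([cv2.resize(i[p[1]-30:p[1]+30,p[0]-30:p[0]+30],(400,400),interpolation=cv2.INTER_CUBIC) for i,p in((I,b),(S[0]['image'],a))]))
E
```

```text
time: 21.05
tool_pos: [0.3819, 0.0741, 0.3515]
orientation: [180.0, -0.1, 22.9]
force: [0.0, 0.6, -0.2]
width: 0.04
gripper_force: 0.0
time: 21.45
tool_pos: [0.3329, 0.1395, 0.3513]
orientation: [179.9, -0.1, 23.1]
force: [0.4, 0.2, 0.5]
width: 0.0404
gripper_force: 0.0
wing top 193 [ 0.4798 -0.0561  0.0937] [[0.4554, -0.0697, 0.0885], [0.5042, -0.0431, 0.0963]]
collar 128 [ 0.4808 -0.0557  0.0645]
axis y@.482 -0.059 @.59 -0.0561 wing tilt deg 3.1 2.6
```

View pics/end.png

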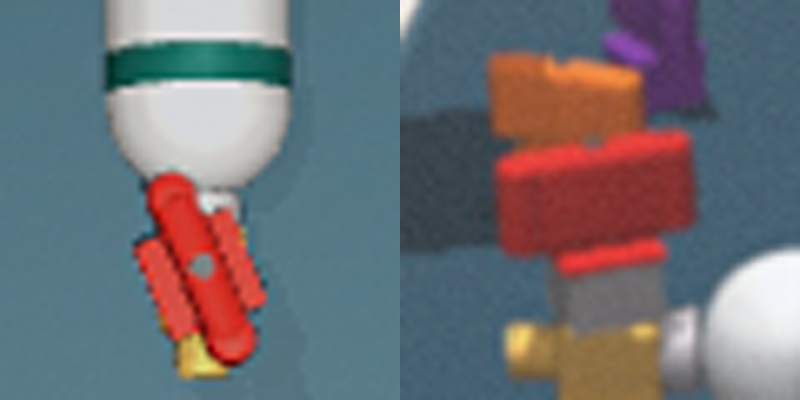

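The picture shows the red wing seated on the valve body, upright, with its collar level (right crop (610,255)). Measured heights match home: collar 64.5 mm, wing top 94 mm. Tilt is about 2–3°, which is within measuring error. Handing in.

```bash
python3 -c "
from bench import *
print(close_job())"
```

```text
the job is handed in; nothing more can be done
None
```

The job is handed in at about 22 s on the robot's clock: the cylinder was rolled along the mat until the spindle pointed up (about 2–3° off vertical by camera), the red handle is on the spindle at its fully-home height and released, and the robot did not touch the box, spool or tape.

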